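# Set the stay jig and clip in the rigger stay

### The arm

A 6-joint arm with a two-finger parallel gripper is mounted at the origin on the work surface. World frame = base frame: x ahead of the robot, y to its left, z up, the work surface at z = 0. Lengths are in mm, angles in rad, forces in N, time in s.
With the tool pointing down it reaches from about 400 to 825 mm from the base axis. Payload 7 kg.
Tool frame: the origin (TCP) lies midway between the tips of the shut fingers; the grasp point (between the pads) lies 19 mm behind it; z points along the fingers, y is the direction in which the jaws open and shut (so a half turn about z gives the same grasp; the last joint's range is limited). The gripper opens to 88 mm and grips with 3 to 60 N. Pads are 19 mm wide; open, the fingers measure 130 mm over their backs; the gripper's body (78 mm by 193 mm) begins 47 mm behind the grasp point.
Start: joints at [0.288, 0.359, 0.012, 0, -1.224, -0.288], TCP at [674.978, -0.019, 192.161] pointing down, gripper open.
Joint ranges: [-3.07, 3.07], [-1.43, 2.12], [-1.02, 1.25], [-3.03, 1.67], [-3.05, -0], [-3.03, 3.03]. Speed limits (rad/s): [2.39, 2.39, 3.01, 3.14, 3.14, 3.14].

### API

Orientations are given as a rotation vector (axis times angle).
In Python, from plant import arm gives the robot as it stands.
- The arm moves only by the tool send_rows, never from a script. Its argument "commands" is a list of rows, each a list of 3 entries, a list of its own where there are three numbers: the finger opening in mm, from 0 to 87.6, then the shift along the tool's x, y, z in mm, then the turn about the tool's z in degrees. In form: [[claw, [x, y, z], turn], ...]. A call has exactly 10 rows; each row shifts and turns the commanded pose from where the row before left it, along the tool's axes as they then stand; what a row does not reach is not made up. A row lasts 1/10 s, in which the tool goes at most 50 mm and 8.59 degrees, less where a joint would pass 70% of its speed; a pose out of reach is approached as far as the arm can. A call is refused whole if a number of a shift passes 50 or a number of a turn 8.59, either way. A call with a gripper value outside its range is refused whole. The fingers move at their own pace and stop on an object; "squeeze" is the grip in N (left out, the last holds). Time passes only in rows, so rows that do not move let the fingers close, or fill a call up. It gives the time, the measured TCP pose, the force and the opening at its end, in the units of the state.
- arm.read_state(): the state, without advancing time (a new reading comes with each control period).
- arm.capture(name): name is "scene" or "side" or "wrist"; returns (picture, depth): 384x512x3 uint8, blue, green, red; 384x512 float32, mm along the optical axis (not along the pixel's ray), 0 where there is no reading.
- arm.get_calibration(name): a dict with "fx", "fy", "cx", "cy" (pixels), "extrinsics" (4x4, takes a point from camera to world coordinates). Camera axes: x right, y down, z forward; pixel columns grow to the right and rows downward; lengths in mm; the calibration is good to about 2 mm. A picture is of the moment at which its call begins: read the wrist's pose just before it. get_calibration takes no time and is no camera call; for the wrist camera it gives the pose at the moment of the call.
- arm.job_done(): hands the job in, once; it reports no verdict.
The state is a dict: "time_s": time; "qpos": joint angles; "qvel": joint speeds; "joint_efforts": joint torques, N m; "eef_pos": TCP position; "orientation": TCP orientation; "contact_force": force on the tool from outside, world axes, zero at the start; "wrist_torque": the same for the moment, N m; "width": opening from 0.0 (shut) to 1.0 (fully open).
Only numpy, scipy, OpenCV 4.12 (cv2) and the standard library are available. Lean on these libraries where they do the work, as an engineer would, in place of code of your own. Each camera call takes 0.05 s, during which the arm holds its last target.

### The job

On the stay jig, lift and hold up the red release bar, slide the carriage until its red pointer is at the green tab, and let go so that it drops and locks in that notch. Then take the aluminium stay from its wooden rest and press it sideways into both orange spring clips until it has snapped fully home in each, with both its ends standing out past the clips; leave it there, and leave the other tools and containers lying where they are.

Things in the scene. Friction and masses are not known exactly. Their poses are not given: they have to be found in the camera images.
- jig: fixed jig, dark steel base 100 x 285 x 12 mm with a notched brass rack and two guide rods. Origin on the table under the clip line; y runs along the rail from the headstock (blue post, orange clip, y = -100 mm) to where the carriage slides; x points from the clips' open mouths (front) to their backs. The stay, home, lies along y at x = 0, z = 115 mm. Above z = 50 mm it is free between the posts
- head_clip (a point): bore centre of the headstock's orange spring clip (jig x = 0, y = -100, z = 115 mm), on the axis of the stay when home. A clip is 20 mm wide along the rail, 140 mm high at its top, has a fixed lower lip, a back wall and a sprung upper jaw; it opens to the jig's -x, so the stay enters moving level along +x. The blue post stands behind and below the bore
- carriage_clip (a point): bore centre of the carriage's spring clip, same as the headstock's; moves with the carriage, 52 mm from head_clip at carriage joint 0
- head_jaw (a joint): lift of the headstock clip's sprung upper jaw, m: 0 closed; rises about 5 mm as the stay passes under its nose, then snaps back. The mouth takes a stay 3 mm too high or 2 mm too low and reaches 27 mm in front of the bore centre. Pressing into both clips takes about 10 to 15 N in all; the stay snaps home in the last 8 mm
- car_jaw (a joint): the same for the carriage's clip
- carriage (a joint): slide of the carriage along the jig's +y (away from the headstock), m; notches at 0.044, 0.066 and 0.088; stops at -0.003 and 0.092. Runs easily while the release bar is up; locked with about 1 mm of play while it is down. Starts anywhere between 0 and 0.022, where the catch, down, sits with play in a wide parking slot closed by a tooth at each end
- release_bar (a joint): lift of the release bar above its locked position, m: 0 locked in a notch, up to 0.022 at its stop. The catch clears the rack teeth above 0.015. It is sprung down (8 N at the bottom, 11 N at the top) and the teeth are pointed, so that, let go between notches, it slides into the nearest one
- bar_grip (a point): middle of the red release bar: a horizontal round bar 14 mm thick, 90 mm long, along the jig's x, on two thin stems 34 mm either side of its middle; axis at z = 85 mm when locked, 30 mm clear below; moves with the carriage, 70 mm farther along +y than carriage_clip (60 mm clear to the clip). Pinch it from above at its middle, fingers closing along the rail
- pointer (a point): tip of the small red pointer at the front (-x) of the carriage, level with the release bar along the rail, z = 43 mm
- tab_green: green upright tab, 12 x 14 x 34 mm, fixed on the table in front of the jig beside the notch to be used; origin at the middle of its foot, axes as the jig's. It marks one of the notches at carriage 0.044, 0.066 or 0.088 (a white and a yellow tab mark the other two); pointer and tab have the same jig y when the carriage is right
- stay: loose aluminium tube with black end plugs, 18 mm diameter, 180 mm long, about 80 g; origin at its centre, x along its axis (either end may go either way). It lies in the rest with its axis 55 mm above the table
- stay_end_a (a point): point on the stay's axis 80 mm from its centre towards +x (10 mm short of the end)
- stay_end_b (a point): point on the stay's axis 80 mm from its centre towards -x
- rest: fixed wooden rest 150 x 60 mm, base 18 mm high, with two open V blocks 60 mm either side of its middle, 16 mm thick, up to 58 mm high, carrying the stay along its x; 100 mm is clear between the blocks; lift the stay straight up. Origin at the middle of its foot
- hammer: bystander: yellow-handled hammer, 260 mm, on the table; must stay where it is
- wrench: bystander: steel spanner, 160 mm, on the table; must stay where it is
- screwdriver: bystander: black-handled screwdriver, 200 mm, on the table; must stay where it is
- scraper: bystander: black-handled steel scraper, 190 mm, on the table; must stay where it is
- hatch_cover: bystander: cream round hatch cover with a centre knob, 116 mm across, on the table; must stay where it is
- screw_jar: bystander: amber glass jar with grey lid, 85 mm tall, on the table; must stay where it is
- glue_bottle: bystander: white bottle with red cap, 150 mm tall, on the table; must stay where it is

How it is judged:
By the outcome, as a careful person would: the job done as asked, in the order asked, and still so for the second after the job is handed in, with the robot touching nothing.
It also fails if it takes over 58 s, if anything falls off the work surface, if the arm or the gripper's body presses on something with over 40 N, if the wrist force passes 120 N, or if a joint passes its speed limit or range.

## Working session

There is one attempt and no reset: what is moved stays moved. The work goes in short steps, Python scripts to look and compute and a tool call to move; the robot and the scene stay as the last step left them, time stands still between calls to the robot, and variables do not carry over. Pictures are saved under pics/ and viewed, and the job is handed in when it is done.

Besides the shell and the picture viewer there is one more tool, called after ">>>" as name(argument=value, ...) on one line, values as JSON. send_rows: Moves the arm, as the interface text tells. Its arguments: {"type":"object","properties":{"commands":{"type":"array","items":{"type":"array"}},"squeeze":{"type":"number"}},"required":["commands"]}

```bash
ls; mkdir -p pics
python3 - <<'E'
from plant import arm
import cv2,numpy as np
print(arm.read_state())
for n in ["scene","side","wrist"]:
    c=arm.get_calibration(n); p,d=arm.capture(n)
    cv2.imwrite(f"pics/{n}0.png",p); np.savez(f"pics/{n}0.npz",p=p,d=d,E=c["extrinsics"],K=[c[k] for k in("fx","fy","cx","cy")])
    print(n,[c[k] for k in("fx","fy","cx","cy")],np.round(c["extrinsics"],3).tolist())
E
```

```text
pics
{'time_s': 0.0, 'qpos': array([ 2.88095061e-01,  3.59370456e-01,  1.10791383e-02, -3.54748003e-04,
       -1.22407517e+00, -2.88064905e-01]), 'qvel': array([ 0.00101973,  0.00192762,  0.00074727,  0.00027724, -0.00055366,
       -0.00082444]), 'joint_efforts': array([-8.00930356e-04, -5.82726967e+01,  2.93058443e+01,  6.99745238e+00,
        6.93249181e-03, -2.06530804e-04]), 'eef_pos': array([ 6.74472194e+02, -2.82498932e-02,  1.91241340e+02]), 'orientation': array([ 2.22047725e+00, -2.22067856e+00, -1.63647002e-03]), 'contact_force': array([0.54373241, 0.10755635, 0.06261552]), 'wrist_torque': array([0.00522701, 0.01238359, 0.04703126]), 'width': 1.0022679158854664}
scene [376.20118523376794, 376.20118523376794, 251.18666917833386, 194.75325459775777] [[0.134, 0.678, -0.723, 1303.25], [0.991, -0.098, 0.091, -120.374], [-0.01, -0.728, -0.685, 778.046], [0.0, 0.0, 0.0, 1.0]]
side [347.4937037957739, 347.4937037957739, 255.77511269975935, 185.02484637118548] [[0.835, -0.272, 0.479, 51.809], [-0.55, -0.452, 0.703, -769.105], [0.026, -0.85, -0.526, 665.995], [0.0, 0.0, 0.0, 1.0]]
wrist [295.73590220241283, 295.73590220241283, 258.5741048003284, 190.450999770665] [[-1.0, 0.001, -0.001, 675.148], [0.001, 0.968, 0.25, -66.584], [0.001, 0.25, -0.968, 384.072], [0.0, 0.0, 0.0, 1.0]]
```

View pics/scene0.png

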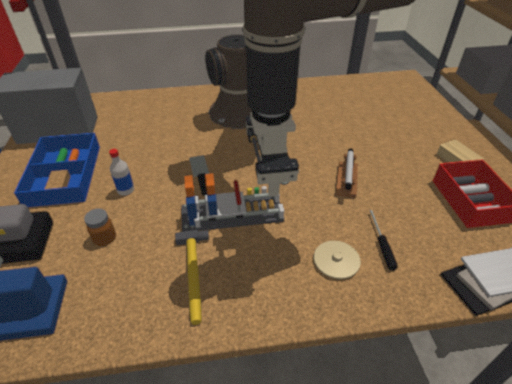

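View pics/side0.png

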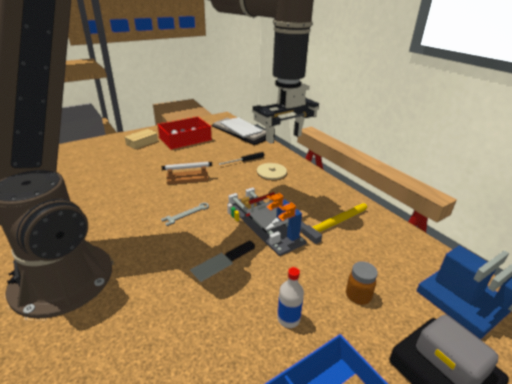

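View pics/wrist0.png

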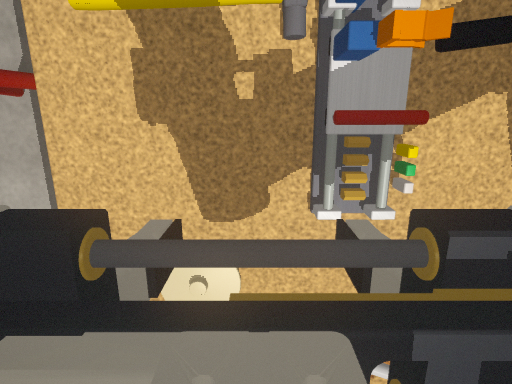

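```bash
cat > h.py <<'E'
import numpy as np,cv2
def load(n):
    z=np.load(f"pics/{n}.npz"); return z["p"],z["d"],z["E"],z["K"]
def cloud(d,E,K):
    v,u=np.indices(d.shape); P=np.stack([(u-K[2])/K[0]*d,(v-K[3])/K[1]*d,d],-1)
    return P@E[:3,:3].T+E[:3,3]
def onplane(uv,z,E,K):
    uv=np.atleast_2d(uv).astype(float); r=np.c_[(uv[:,0]-K[2])/K[0],(uv[:,1]-K[3])/K[1],np.ones(len(uv))]@E[:3,:3].T
    return E[:3,3]+r*((z-E[2,3])/r[:,2])[:,None]
def shot(n,tag):
    from plant import arm
    c=arm.get_calibration(n); p,d=arm.capture(n)
    np.savez(f"pics/{n}{tag}.npz",p=p,d=d,E=c["extrinsics"],K=[c[k] for k in("fx","fy","cx","cy")]); cv2.imwrite(f"pics/{n}{tag}.png",p)
def masks(p):
    h=cv2.cvtColor(p,cv2.COLOR_BGR2HSV); H,S,V=[h[...,i].astype(int) for i in range(3)]
    return dict(red=((H<5)|(H>174))&(S>150)&(V>60),orange=(H>=6)&(H<16)&(S>200)&(V>150),green=(H>50)&(H<85)&(S>140)&(V>60),yellow=(H>24)&(H<34)&(S>200)&(V>150),blue=(H>100)&(H<125)&(S>140)&(V>50))
E
python3 - <<'E'
from h import *
for n in["wrist0","scene0","side0"]:
    p,d,E,K=load(n);W=cloud(d,E,K)
    for k,m in masks(p).items():
        nn,l,s,c=cv2.connectedComponentsWithStats(m.astype(np.uint8))
        for i in range(1,nn):
            if s[i,4]<12: continue
            q=W[(l==i)&(d>0)]
            if len(q)==0: continue
            me=np.median(q,0)
            if 350<me[0]<900 and abs(me[1])<450: print(n,k,s[i].tolist(),np.round(me),np.round(np.percentile(q,3,axis=0)),np.round(np.percentile(q,97,axis=0)))
def crop(n,x0,y0,x1,y1,f):
    cv2.imwrite(f"pics/{n}_c.png",cv2.resize(load(n)[0][y0:y1,x0:x1],None,fx=f,fy=f,interpolation=cv2.INTER_CUBIC))
crop("wrist0",300,0,512,225,2.6);crop("scene0",150,140,380,260,3.4);crop("side0",140,130,340,280,4)
E
```

```text
wrist0 red [334, 110, 95, 15, 1198] [559. -64.  91.] [516. -69.  87.] [600. -58.  93.]
wrist0 orange [413, 39, 9, 3, 19] [ 548. -124.  126.] [ 545. -124.  122.] [ 552. -123.  130.]
wrist0 green [405, 164, 11, 12, 99] [493.  -1.  34.] [488.  -7.  32.] [498.   5.  35.]
wrist0 yellow [68, 0, 53, 10, 464] [ 855. -183.   20.] [ 831. -186.   13.] [ 879. -180.   24.]
wrist0 yellow [218, 0, 64, 6, 248] [ 690. -187.   17.] [ 653. -188.   12.] [ 717. -185.   20.]
wrist0 yellow [408, 146, 11, 12, 109] [492. -23.  34.] [487. -29.  32.] [497. -17.  35.]
wrist0 blue [336, 0, 29, 10, 80] [ 577. -177.   47.] [ 569. -178.   26.] [ 596. -177.   51.]
wrist0 blue [336, 21, 44, 39, 1173] [ 585. -131.  100.] [ 572. -144.   64.] [ 597. -121.  101.]
scene0 red [110, 149, 8, 8, 50] [ 413. -395.  149.] [ 399. -404.  138.] [ 418. -386.  151.]
scene0 red [235, 182, 6, 22, 59] [566. -66.  91.] [525. -70.  88.] [600. -63.  94.]
scene0 orange [207, 175, 6, 11, 34] [ 552. -135.  131.] [ 536. -142.  128.] [ 570. -129.  134.]
scene0 orange [185, 177, 7, 8, 23] [ 544. -192.  131.] [ 533. -198.  129.] [ 557. -185.  134
[... 418 characters left out ...]
 149.] [ 393. -408.  139.] [ 413. -388.  151.]
side0 orange [267, 193, 16, 17, 108] [ 550. -132.  129.] [ 529. -145.    0.] [698.  32. 136.]
side0 orange [279, 202, 17, 18, 114] [ 549. -188.  128.] [ 529. -199.   -1.] [701. -46. 136.]
side0 green [232, 207, 3, 9, 18] [488.  -7.  30.] [483. -10.  13.] [494.   2.  35.]
side0 yellow [354, 204, 12, 7, 55] [ 850. -198.   23.] [ 829. -205.   18.] [ 873. -189.   27.]
side0 yellow [314, 218, 22, 12, 113] [ 695. -202.   22.] [ 656. -208.   18.] [ 729. -190.   26.]
side0 blue [287, 211, 14, 29, 261] [ 572. -201.   57.] [ 564. -203.   19.] [ 590. -184.   99.]
side0 blue [279, 302, 22, 20, 298] [ 387. -414.   48.] [ 379. -422.   26.] [ 411. -393.   69.]
```

View pics/wrist0_c.png

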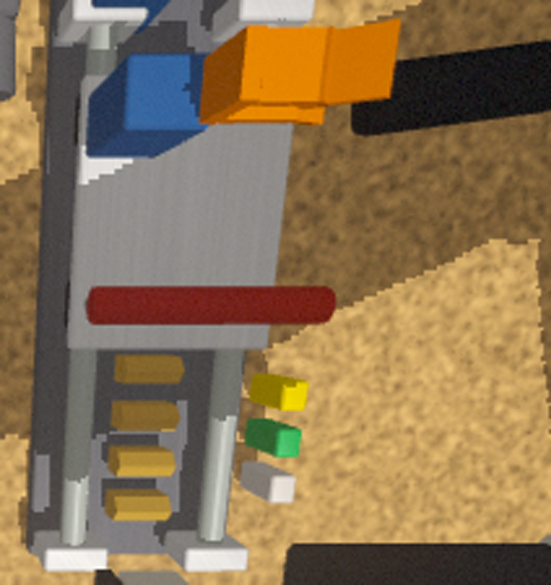

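View pics/side0_c.png

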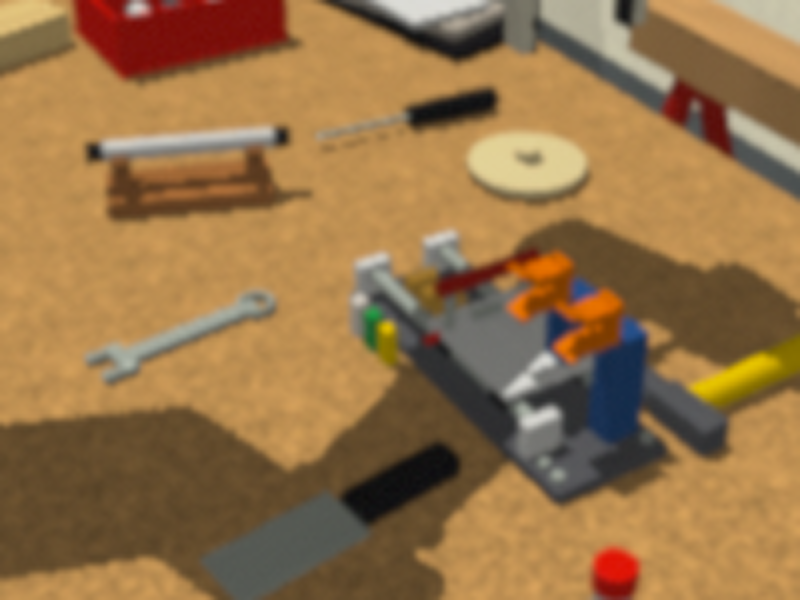

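View pics/scene0_c.png

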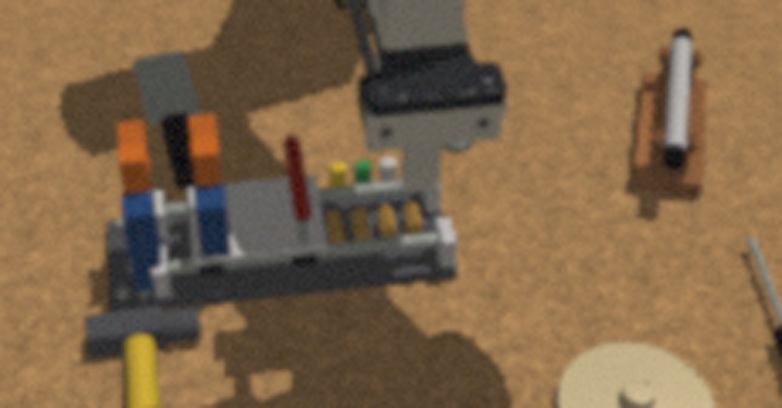

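>>> send_rows(commands=[[40,[17,29,-3],0],[40,[17,29,-3],0],[40,[16,29,-3],0],[40,[16,28,-3],0],[40,[0,0,0],8.5],[40,[0,0,0],8.5],[40,[0,0,0],8.5],[40,[0,0,0],8.5],[40,[0,0,0],8.5],[40,[0,0,0],8.5]])

```text
time_s: 1.15
eef_pos: [559.7, -66.0, 203.9]
orientation: [1.039, -2.964, -0.0]
contact_force: [0.1, 0.1, -0.3]
width: 0.456
```

>>> send_rows(commands=[[40,[0,0,0],8.5],[40,[0,0,0],8.5],[40,[0,0,0],8.5],[40,[0,0,0],8.5],[40,[0,0,0],5],[40,[0,0,0],0],[40,[0,0,0],0],[40,[0,0,0],0],[40,[0,0,0],0],[40,[0,0,0],0]])

```text
time_s: 2.15
eef_pos: [559.9, -66.0, 204.1]
orientation: [0.001, -3.141, 0.0]
contact_force: [0.0, 0.8, -0.3]
width: 0.456
```

Run:
```python
from h import *
from plant import arm
s=arm.read_state();print(s["time_s"],s["eef_pos"],s["orientation"],s["qpos"],s["width"])
shot("wrist","1");shot("scene","1")
cv2.imwrite("pics/wrist1_b.png",cv2.resize(load("wrist1")[0],None,fx=1.5,fy=1.5))
for n in["wrist1"]:
    p,d,E,K=load(n);W=cloud(d,E,K)
    for k,m in masks(p).items():
        nn,l,s,c=cv2.connectedComponentsWithStats(m.astype(np.uint8))
        for i in range(1,nn):
            if s[i,4]<12: continue
            q=W[(l==i)&(d>0)]
            me=np.median(q,0)
            if 350<me[0]<900 and abs(me[1])<450: print(n,k,s[i].tolist(),np.round(me,1),np.round(np.percentile(q,3,axis=0),1),np.round(np.percentile(q,97,axis=0),1))
```

```text
2.15 [559.94407217 -66.03871382 204.1193002 ] [ 1.13190213e-03 -3.14149117e+00  2.11136547e-05] [ 2.29701159e-01  1.68784932e-01 -2.18962023e-01 -1.07314256e-05
 -1.18315106e+00 -1.79977281e+00] 0.4560149115394746
wrist1 red [255, 121, 12, 95, 1017] [552.1 -63.9  91.1] [510.3 -69.4  46.4] [596.5 -57.6  93. ]
wrist1 orange [187, 189, 6, 4, 12] [ 562.1 -129.3  130.2] [ 560.8 -132.   128.9] [ 563.7 -127.5  130.8]
wrist1 orange [190, 193, 7, 7, 17] [ 567.3 -125.5  132.1] [ 564.9 -129.   130.3] [ 570.  -123.7  133.2]
wrist1 orange [175, 194, 8, 7, 19] [ 567.2 -140.5  132.3] [ 565.4 -143.2  131.1] [ 571.  -137.4  133.1]
wrist1 green [308, 108, 11, 4, 13] [ 4.865e+02 -1.000e-01  3.440e+01] [486.5  -6.5  32.4] [489.5   4.8  35. ]
wrist1 green [307, 110, 11, 8, 34] [495.7  -4.3  34.3] [489.9  -7.1  33.3] [496.9   4.   35.6]
wrist1 yellow [289, 108, 11, 10, 110] [491.7 -23.5  34.1] [486.5 -29.4  32.5] [496.9 -17.5  35.7]
```

View pics/wrist1_b.png

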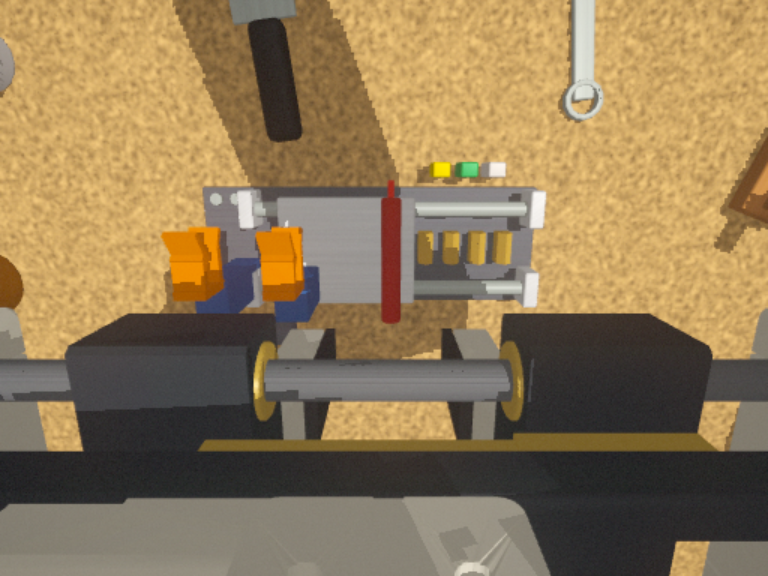

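Run:
```python
from h import *
p,d,E,K=load("wrist1");W=cloud(d,E,K);m=masks(p)
h=cv2.cvtColor(p,cv2.COLOR_BGR2HSV)
def fit(q):
    vx,vy,x,y=cv2.fitLine(q[:,:2].astype(np.float32),cv2.DIST_HUBER,0,.01,.01).ravel(); return np.round([x,y],1),np.degrees(np.arctan2(vy,vx))
r=W[m["red"]]; b=r[r[:,2]>88]; print("bar",fit(b),b.min(0),b.max(0),len(b)); pt=r[(r[:,2]<60)]; print("pointer",len(pt),np.median(pt,0),pt.min(0),pt.max(0))
# clip orange broader
H,S,V=[h[...,i].astype(int) for i in range(3)]
o=(H>=4)&(H<20)&(S>180)&(V>120)&(W[...,2]>100)&(W[...,2]<150)
nn,l,s,c=cv2.connectedComponentsWithStats(o.astype(np.uint8))
for i in range(1,nn):
    if s[i,4]<60: continue
    q=W[l==i]; t=q[q[:,2]>127]; print("clip",s[i],q.min(0).round(1),q.max(0).round(1)); 
    for zz in(125,130,135):
        t=q[abs(q[:,2]-zz)<2.5]; 
        if len(t)>5: print(zz,len(t),t.min(0).round(1),t.max(0).round(1))
# tabs at top z 34
for nme,mm in(("y",m["yellow"]),("g",(H>50)&(H<85)&(S>100)),("w",(S<40)&(V>190))):
    q=W[mm&(abs(W[...,2]-34)<2)&(W[...,0]<505)&(W[...,1]>-40)&(W[...,1]<40)]; print(nme,len(q),q.mean(0).round(1),q.min(0).round(1),q.max(0).round(1))
# rods near z? rack/base edges
ed=W[(abs(W[...,2]-12)<3)&(abs(W[...,0]-560)<90)&(W[...,1]>-220)&(W[...,1]<100)]
print("base",len(ed),np.percentile(ed,[1,99],axis=0).round(1))
# front edge of base
fe=[]
for u in range(140,355):
    col=W[:,u]; k=np.where((abs(col[:,2]-12)<3)&(abs(col[:,0]-520)<40))[0]
    if len(k): fe.append(col[k.min()])
print("front edge",fit(np.array(fe)),len(fe))
```

```text
bar (array([553.5, -64. ], dtype=float32), np.float32(0.17308053)) [493.36113082 -69.48023132  88.00341946] [599.96028088 -57.42776252 396.89438074] 943
pointer 40 [507.44963872 -63.87690307  45.84297825] [501.21523333 -65.04638005  43.67553534] [512.62862573 -61.52744766  47.54651078]
clip [ 107  151   42   50 1606] [ 527.6 -200.   100. ] [ 571.3 -178.6  138.4]
125 57 [ 538.2 -199.2  122.8] [ 570.9 -178.7  127.5]
130 797 [ 530.9 -200.   127.5] [ 571.3 -178.7  132.5]
135 278 [ 527.6 -199.3  132.5] [ 570.8 -178.7  137.4]
clip [ 170  151   33   50 1294] [ 527.6 -143.8  100. ] [ 571.2 -123.5  138.5]
125 25 [ 537.  -138.3  122.5] [ 570.7 -123.7  127.3]
130 737 [ 533.4 -143.7  127.6] [ 571.  -123.6  132.5]
135 274 [ 527.6 -143.8  132.5] [ 570.9 -123.5  137.5]
y 110 [491.7 -23.5  34. ] [486.5 -29.6  32.1] [496.9 -17.1  35.9]
g 116 [491.8  -1.6  34.1] [486.5  -8.   32.1] [496.9   5.5  36. ]
w 108 [491.8  20.5  34. ] [486.5  14.5  32.1] [496.9  26.9  35.7]
base 4972 [[ 506.9 -217.6   10.4]
 [ 604.8   57.6   14.3]]
front edge (array([ 506.9, -105.1], dtype=float32), np.float32(89.99225)) 210
```

>>> send_rows(commands=[[40,[4,2,20],0],[40,[0,0,25],0],[40,[0,0,25],0],[40,[0,0,20],0],[40,[0,0,15],0],[40,[0,0,10],0],[40,[0,0,5],0],[40,[0,0,4],0],[40,[0,0,0],0],[40,[0,0,0],0]])

```text
time_s: 3.25
eef_pos: [556.4, -64.0, 80.8]
orientation: [-0.0, 3.141, 0.0]
contact_force: [-0.7, 0.4, 0.0]
width: 0.455
```

Run:
```python
from h import *
shot("side","2");shot("wrist","2");shot("scene","2")
a=cv2.resize(load("side2")[0][150:260,190:340],None,fx=4,fy=4,interpolation=2)
b=cv2.resize(load("wrist2")[0],None,fx=1.0,fy=1.0)
cv2.imwrite("pics/s2c.png",a)
```

```text
(no output)
```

View pics/s2c.png

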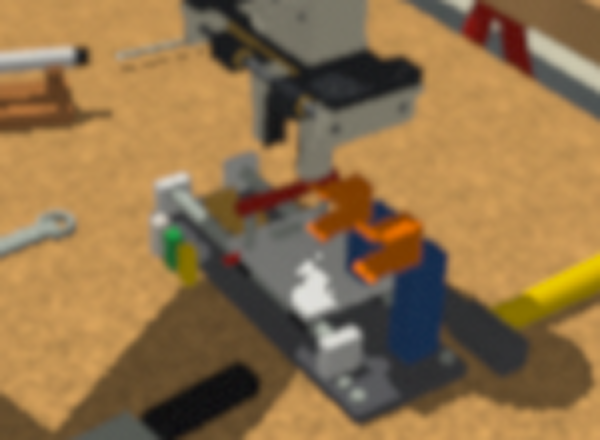

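View pics/wrist2.png

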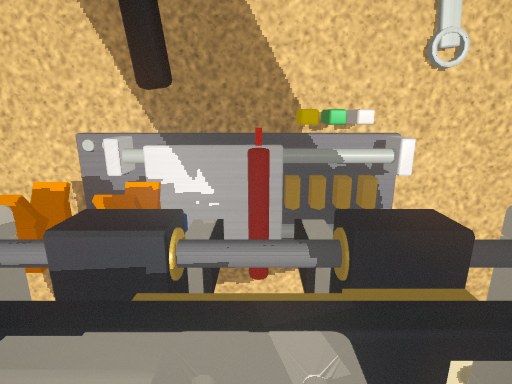

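>>> send_rows(commands=[[5,[0,0,0],0],[5,[0,0,0],0],[5,[0,0,0],0],[5,[0,0,0],0],[5,[0,0,0],0],[5,[0,0,0],0],[5,[0,0,0],0],[5,[0,0,0],0],[5,[0,0,0],0],[5,[0,0,0],0]], squeeze=50)

```text
time_s: 4.4
eef_pos: [556.0, -64.0, 80.2]
orientation: [0.0, 3.142, 0.0]
contact_force: [-0.1, 0.4, 0.4]
width: 0.052
```

Run:
```python
from h import *
shot("side","3");shot("wrist","3")
a=cv2.resize(load("side3")[0][150:260,190:340],None,fx=5,fy=5,interpolation=2)
cv2.imwrite("pics/s3c.png",a)
```

```text
(no output)
```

View pics/s3c.png

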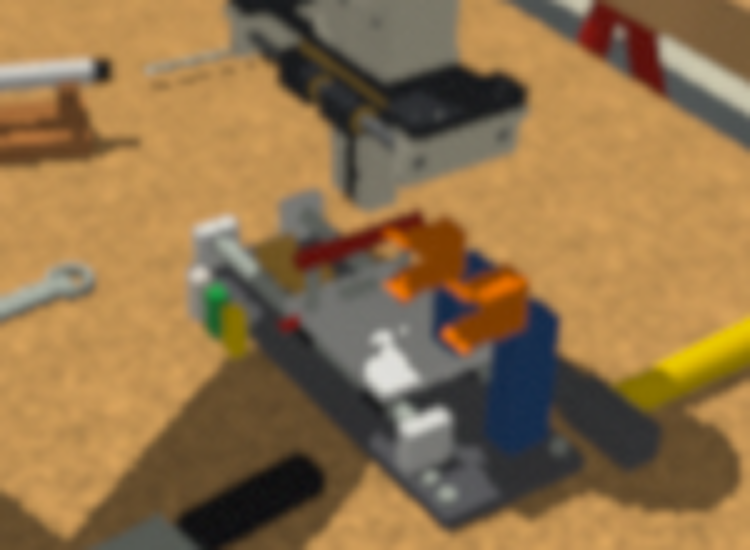

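View pics/wrist3.png

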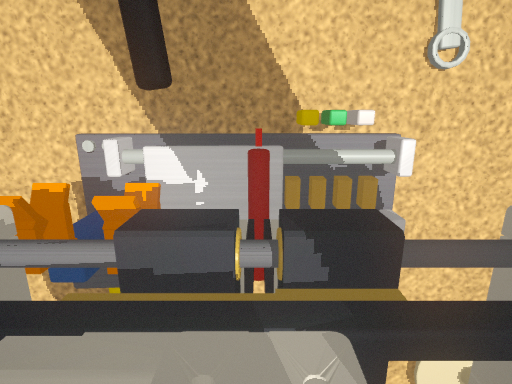

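Run:
```python
from h import *
p,d,E,K=load("side3");R=E[:3,:3]
for q in([556,-64,80],[556,-64,92],[600,-64,92],[511,-64,92],[556,-64,110],[556,-64,130]):
    c=R.T@(np.array(q)-E[:3,3]); print(q,c[:2]/c[2]*K[:2]+K[2:], c[2])
W=cloud(d,E,K)
for v in range(170,200,3): print(v,[tuple(W[v,u].round().astype(int)) for u in (255,260,264,268,272)])
```

```text
[556, -64, 80] [261.85253939 199.16636714] 1045.2887929290034
[556, -64, 92] [261.99196189 195.84162913] 1038.9711672493581
[600, -64, 92] [273.91049183 191.71006968] 1060.038146712479
[511, -64, 92] [249.29202828 200.24406223] 1017.4253927984391
[556, -64, 110] [262.20430409 190.77801206] 1029.49472872989
[556, -64, 130] [262.44487209 185.0413083 ] 1018.965352597148
170 [(np.int64(518), np.int64(-80), np.int64(199)), (np.int64(524), np.int64(-94), np.int64(204)), (np.int64(534), np.int64(-99), np.int64(204)), (np.int64(529), np.int64(-124), np.int64(217)), (np.int64(534), np.int64(-135), np.int64(221))]
173 [(np.int64(517), np.int64(-81), np.int64(190)), (np.int64(519), np.int64(-102), np.int64(200)), (np.int64(534), np.int64(-100), np.int64(195)), (np.int64(517), np.int64(-142), np.int64(220)), (np.int64(522), np.int64(-151), np.int64(224))]
176 [(np.int64(692), np.int64(177), np.int64(-1)), (np.int64(521), np.int64(-99), np.int64(189)), (np.int64(524), np.int64(-115), np.int64(196)), (np.int64(548), np.int64(-99), np.int64(181)), (np.int64(518), np.int64(-158), np.int64(219))]
179
[... 954 characters left out ...]
91 [(np.int64(632), np.int64(87), np.int64(1)), (np.int64(546), np.int64(-67), np.int64(114)), (np.int64(551), np.int64(-81), np.int64(120)), (np.int64(673), np.int64(64), np.int64(0)), (np.int64(687), np.int64(59), np.int64(-2))]
194 [(np.int64(623), np.int64(72), np.int64(-1)), (np.int64(638), np.int64(63), np.int64(-1)), (np.int64(651), np.int64(57), np.int64(-1)), (np.int64(579), np.int64(-63), np.int64(90)), (np.int64(590), np.int64(-68), np.int64(89))]
197 [(np.int64(584), np.int64(14), np.int64(34)), (np.int64(548), np.int64(-66), np.int64(92)), (np.int64(558), np.int64(-71), np.int64(91)), (np.int64(527), np.int64(-133), np.int64(137)), (np.int64(543), np.int64(-130), np.int64(130))]
```

Run:
```python
from h import *
from plant import arm
s=arm.read_state();print(s)
shot("scene","3")
for n in("wrist3","scene3","side3"):
    p,d,E,K=load(n);W=cloud(d,E,K)
    q=W[(abs(W[...,0]-556)<22)&(abs(W[...,1]+64)<45)&(W[...,2]>95)&(W[...,2]<200)&(d>0)]
    q=q[~((q[:,1]<-108)&(q[:,2]<141))]
    print(n,len(q),np.histogram(q[:,2],np.arange(95,200,5)))
    t=q[q[:,2]<np.percentile(q[:,2],5)]; print(t[:,:].min(0),t.max(0))
p,d,E,K=load("scene3")
cv2.imwrite("pics/sc3c.png",cv2.resize(p[120:240,170:320],None,fx=5,fy=5,interpolation=2))
```

```text
{'time_s': 4.5, 'qpos': array([ 2.35171224e-01,  2.70601045e-01, -3.93978287e-01, -1.99611650e-05,
       -9.06232566e-01, -1.80596687e+00]), 'qvel': array([ 1.53086650e-03, -7.08747025e-05, -1.29796453e-04, -7.43661898e-04,
       -4.44589402e-04, -1.38405128e-03]), 'joint_efforts': array([-9.90599729e-04, -4.64664888e+01,  2.44496298e+01,  5.80661237e+00,
       -8.60188063e-02, -1.56901681e-06]), 'eef_pos': array([555.95866537, -64.01182869,  80.1488828 ]), 'orientation': array([-1.82645291e-05, -3.14157385e+00, -1.83032632e-05]), 'contact_force': array([-0.21814189, -0.45860741,  0.50520882]), 'wrist_torque': array([-0.04567073, -0.13528269, -0.01088875]), 'width': 0.058647411391618914}
wrist3 1288 (array([  0,   0,   0,   5,  52,  98, 104, 159,  92,  31,   6,  35,  14,
       443,  42,  50,  42,  25,  23,  24]), array([ 95, 100, 105, 110, 115, 120, 125, 130, 135, 140, 145, 150, 155,
       160, 165, 170, 175, 180, 185, 190, 195]))
[545.06627375 -74.41840881 114.3337299 ] [547.27508389 -52.96879488 120.35484801]
scene3 201 (array([ 0,  0,  0,  0, 11, 21, 18, 23, 18, 17, 20, 23, 30, 15,  0,  3,  1,
        0,  0,  0]), array([ 95, 100, 105, 110, 115, 120, 125, 130, 135, 140, 145, 150, 155,
       160, 165, 170, 175, 180, 185, 190, 195]))
[561.75597244 -80.95261234 115.30916664] [566.22720738 -48.94331764 118.86996757]
side3 178 (array([ 0,  0,  0,  2, 10, 20, 15, 22, 17, 16, 20, 20, 10,  9,  5,  0,  0,
        2,  2,  4]), array([ 95, 100, 105, 110, 115, 120, 125, 130, 135, 140, 145, 150, 155,
       160, 165, 170, 175, 180, 185, 190, 195]))
[544.41126856 -82.38366867 112.94528155] [560.07871421 -46.63288    118.00271324]
```

View pics/sc3c.png

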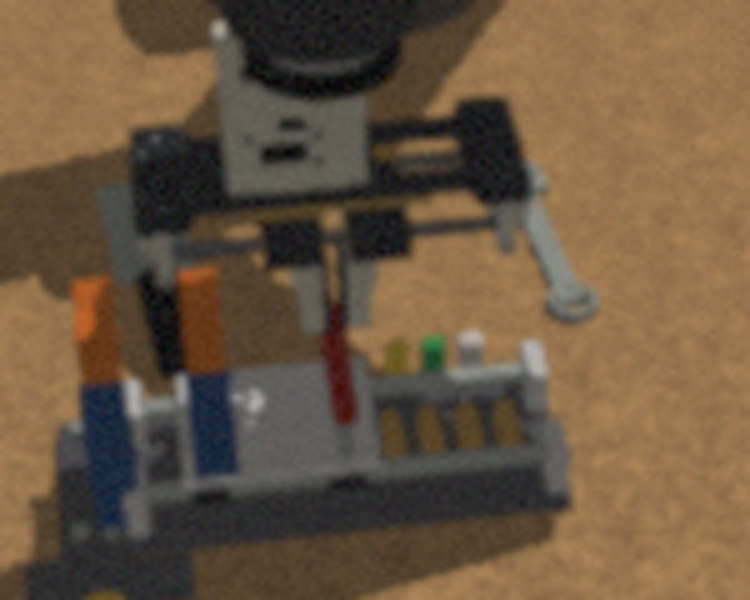

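Run:
```python
from h import *
print(load("wrist0")[2][:3,3],load("wrist1")[2][:3,3],load("wrist3")[2][:3,3])
for n,c,z in(("scene0",(675,0),191),("side0",(675,0),191),("scene1",(560,-66),204),("wrist2",(556,-64),80.8),("side2",(556,-64),80.8),("scene2",(556,-64),80.8)):
    p,d,E,K=load(n);W=cloud(d,E,K)
    q=W[(abs(W[...,0]-c[0])<70)&(abs(W[...,1]-c[1])<70)&(W[...,2]>z+5)&(W[...,2]<z+140)&(d>0)]
    q=q[~((q[:,1]<-108)&(q[:,2]<141))]
    print(n,np.histogram(q[:,2]-z,np.arange(0,140,5))[0])
    t=q[q[:,2]<np.percentile(q[:,2],8)]; 
    if len(t): print(t.min(0),t.max(0))
```

```text
[675.1481831  -66.58385268 384.07240722] [493.36113082 -65.67960392 396.89438074] [489.36837132 -63.63103846 272.90197355]
scene0 [  0   0   0   0   0   0   0   6  23  21  21  19  17  17  14  15   1   0
   0   0   1  13  18 102  47  12   3]
[724.36207162 -11.67088937 227.91779405] [735.04326488  10.63147858 236.04057707]
side0 [ 0  0  0  0  0  0  2 21 23 28 22 24 27 29 26 34 26 18 15  6 10 33 59 75
 70 30 47]
[612.82381196 -12.4497538  224.63788036] [731.09361048  11.848665   238.23561574]
scene1 [  0   0   0   0   0   0   1  15  24  24  31  24  23  30  32  35  42  12
   3   2   6  46  93 154 167 122  99]
[ 549.81463505 -101.90722233  238.70169049] [572.30665555 -31.84714974 258.13714167]
wrist2 [    0   884  1181     0     0     0    13   130   236   240   300   294
   217    56    68   121   545   137   168   194   215  1362  2362  8343
 17214  4391  2331]
[510.58208144 -99.48157908  85.80954074] [600.74322697 -27.65244581 161.51179749]
side2 [ 0 52 24  0  0  0  3 19 24 28 25 21 18 16 14 13 16  8  7  5 13 31 49 55
 96 25 23]
[509.62019325 -73.93237213  85.83590811] [597.45457756 -59.23030392  90.69972852]
scene2 [  0  62  59   0   0   0   0  15  19  15  21  21  20  23  20  26  22   2
   2   2   3  34  76 118 170  96  64]
[509.67562122 -71.61022221  86.08672455] [602.29333809 -57.73078397  91.78259211]
```

Run:
```python
from h import *
# relative to reported TCP; gripper opening along y ; use symmetric |dy|
for n,c in(("side2",(556.2,-64,80.5)),("scene2",(556.2,-64,80.5)),("wrist2",(556.2,-64,80.5)),("wrist3",(556,-64,80.2)),("side3",(556,-64,80.2)),("scene3",(556,-64,80.2)),("scene1",(560,-66,204.1)),("wrist1",(560,-66,204.1))):
    p,d,E,K=load(n);W=cloud(d,E,K)-np.array(c)
    out=[]
    for a,b in((0,20),(20,30),(30,40),(40,50),(50,60),(60,70),(70,80),(80,90),(90,100)):
        mk=(abs(W[...,0])<60)&(abs(W[...,1])>=a)&(abs(W[...,1])<b)&(W[...,2]+c[2]>(142))&(d>0)
        if c[2]<100: mk=(abs(W[...,0])<60)&(abs(W[...,1])>=a)&(abs(W[...,1])<b)&(W[...,2]>20)&((W[...,2]+c[2]>142)|(W[...,1]>-45))&(d>0)
        z=W[mk][:,2]; out.append(int(np.percentile(z,2)) if len(z)>10 else None)
    print(n,out)
```

```text
side2 [111, 45, 48, 124, 108, 115, 111, 101, 117]
scene2 [126, 50, 63, 114, 112, 116, 114, 104, 132]
wrist2 [113, 48, 57, 109, 109, 113, 102, 101, None]
wrist3 [60, 109, 110, 114, 113, 112, 101, 100, None]
side3 [44, 69, 112, 146, 116, 114, 104, 100, 115]
scene3 [54, 113, 116, 116, 114, 115, 114, 105, 131]
scene1 [116, 46, 52, 108, 109, 114, 109, 103, 127]
wrist1 [113, 48, 57, 109, 108, 113, 101, 100, None]
```

>>> send_rows(commands=[[40,[0,0,0],0],[40,[0,0,0],0],[40,[0,0,0],0],[40,[0,0,0],0],[40,[0,0,0],0],[40,[0,0,10],0],[40,[0,0,10],0],[40,[0,0,9],0],[40,[0,0,5],0],[40,[0,0,0],0]])

```text
time_s: 5.55
eef_pos: [555.2, -64.2, 44.9]
orientation: [-0.0, -3.139, 0.001]
contact_force: [-0.2, 0.4, -1.4]
width: 0.451
```

>>> send_rows(commands=[[5,[0,0,0],0],[5,[0,0,0],0],[5,[0,0,0],0],[5,[0,0,0],0],[5,[0,0,0],0],[5,[0,0,0],0],[5,[0,0,0],0],[5,[0,0,0],0],[5,[0,0,0],0],[5,[0,0,0],0]], squeeze=50)

```text
time_s: 6.55
eef_pos: [556.2, -64.0, 46.4]
orientation: [-0.0, 3.141, -0.0]
contact_force: [-0.8, 0.3, 5.4]
width: 0.143
```

>>> send_rows(commands=[[5,[0,0,-3],0],[5,[0,0,-3],0],[5,[0,0,-3],0],[5,[0,0,-3],0],[5,[0,0,-3],0],[5,[0,0,-2],0],[5,[0,0,-1],0],[5,[0,0,-1],0],[5,[0,0,0],0],[5,[0,0,0],0]])

```text
time_s: 7.55
eef_pos: [556.0, -64.0, 65.1]
orientation: [0.0, 3.141, 0.0]
contact_force: [5.6, 0.9, -9.5]
width: 0.14
```

```bash
cat >> h.py <<'E'
def report(n):
    p,d,E,K=load(n);W=cloud(d,E,K);m=masks(p)
    h=cv2.cvtColor(p,cv2.COLOR_BGR2HSV);H,S,V=[h[...,i].astype(int) for i in range(3)]
    near=(abs(W[...,0]-555)<70)&(abs(W[...,1]+80)<140)
    r=W[m["red"]&near]; b=r[r[:,2]>75]; t=b[b[:,2]>np.percentile(b[:,2],60)] if len(b) else b
    print(n,"bar y",np.median(t,0).round(1),"z98",np.percentile(b[:,2],95).round(1)); q=r[(r[:,2]<60)&(r[:,2]>38)]; print(" pointer",len(q),q.mean(0).round(1) if len(q) else 0, np.median(q[:,1]) if len(q) else 0)
    for k,mm in(("y",m["yellow"]),("g",(H>50)&(H<85)&(S>100))):
        q=W[mm&(abs(W[...,2]-34)<2)&near&(W[...,0]<505)]; print(" ",k,len(q),q.mean(0).round(1) if len(q) else 0)
    o=(H>=4)&(H<20)&(S>180)&(V>120)&(W[...,2]>100)&(W[...,2]<150)&near
    nn,l,s,c=cv2.connectedComponentsWithStats(o.astype(np.uint8))
    for i in range(1,nn):
        if s[i,4]>40: q=W[l==i]; print("  clip",s[i,4],q.min(0).round(1),q.max(0).round(1))
E
python3 - <<'E'
from h import *
shot("wrist","4");report("wrist4")
from plant import arm
print(arm.read_state()["contact_force"])
E
```

```text
wrist4 bar y [537.8 -63.4 110.5] z98 111.1
 pointer 106 [506.2 -63.6  45.7] -63.55476324305821
  y 292 [491.8 -23.7  34.1]
  g 291 [491.9  -1.9  34. ]
  clip 1884 [ 529.1 -200.1  100. ] [ 557.6 -177.6  126.1]
  clip 1684 [ 527.5 -144.4  100. ] [ 545.4 -122.9  138.6]
  clip 176 [ 563.1 -182.2  111.6] [ 571.5 -178.1  126.3]
  clip 257 [ 560.1 -144.4  129.2] [ 571.1 -137.   133.6]
[ 5.13169159  0.99835816 -9.62413588]
```

View pics/wrist4.png

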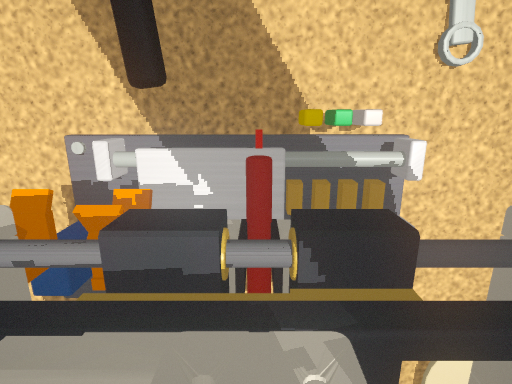

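>>> send_rows(commands=[[5,[0,4,0],0],[5,[0,8,0],0],[5,[0,10,0],0],[5,[0,10,0],0],[5,[0,10,0],0],[5,[0,8,0],0],[5,[0,6,0],0],[5,[0,4,0],0],[5,[0,2,0],0],[5,[0,0,0],0]])

```text
time_s: 8.6
eef_pos: [556.0, -1.8, 65.1]
orientation: [0.001, -3.142, 0.0]
contact_force: [5.8, 0.4, -9.4]
width: 0.144
```

Run:
```python
from h import *
shot("wrist","5");report("wrist5")
from plant import arm
s=arm.read_state();print(s["contact_force"],s["eef_pos"])
```

```text
wrist5 bar y [538.1  -1.2 110.4] z98 111.1
 pointer 111 [506.2  -1.4  45.7] -1.1081529437594764
  y 290 [491.8 -23.   34. ]
  g 287 [491.8  -1.2  34.1]
  clip 1696 [527.5 -82.2 100. ] [545.2 -60.7 138.9]
  clip 267 [559.9 -82.  129.1] [571.8 -74.6 133.8]
[ 4.69574905  0.23738748 -9.77508229] [555.98952563  -1.91759981  65.06672203]
```

View pics/wrist5.png

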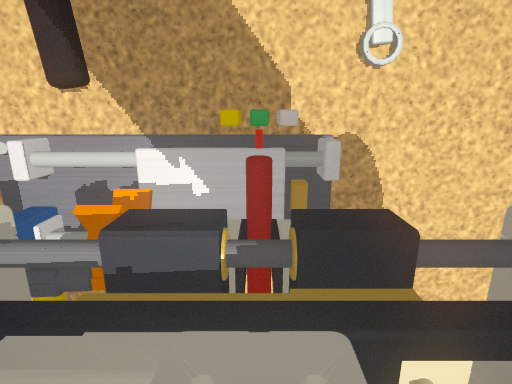

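>>> send_rows(commands=[[40,[0,0,0],0],[40,[0,0,0],0],[40,[0,0,0],0],[40,[0,0,0],0],[40,[0,0,0],0],[40,[0,0,-10],0],[40,[0,0,-20],0],[40,[0,0,-30],0],[40,[0,0,-30],0],[40,[0,0,-20],0]])

```text
time_s: 9.65
eef_pos: [556.8, -2.0, 178.4]
orientation: [-0.001, 3.139, 0.001]
contact_force: [0.2, -0.4, 0.0]
width: 0.461
```

Run:
```python
from h import *
shot("wrist","6");report("wrist6")
from plant import arm
s=arm.read_state();print(s["contact_force"],s["eef_pos"])
for n in("scene0","side0"):
    p,d,E,K=load(n);W=cloud(d,E,K)
    q=W[(W[...,2]>59)&(W[...,2]<68)&(W[...,0]>430)&(W[...,0]<800)&(W[...,1]>100)&(W[...,1]<350)&(d>0)]
    print(n,len(q),q.mean(0),q.min(0),q.max(0),cv2.fitLine(q[:,:2].astype(np.float32),2,0,.01,.01).ravel())
```

```text
wrist6 bar y [ 5.54e+02 -2.00e-01  9.21e+01] z98 92.8
 pointer 47 [ 5.069e+02 -5.000e-01  4.590e+01] 0.03488927511509954
  y 131 [491.6 -23.   34. ]
  g 128 [491.7  -1.5  34.1]
  clip 2380 [ 527.3 -200.3  100. ] [ 571.3 -177.9  138.5]
  clip 1552 [527.6 -80.5 100. ] [570.8 -60.1 138.3]
[1.9279536  0.19234007 2.41616824] [558.30570658  -1.89446849 181.35282471]
scene0 156 [493.60850369 273.72204416  63.0571283 ] [430.18936579 245.81097366  59.27635457] [551.74806417 303.51948145  67.90779405] [ 9.3656003e-01 -3.5050726e-01  4.9360849e+02  2.7372205e+02]
side0 77 [488.63741333 272.43543923  61.94429012] [430.99375756 247.41138251  59.15146147] [548.38435437 296.21957235  65.35854981] [ 9.3860042e-01 -3.4500617e-01  4.8863742e+02  2.7243546e+02]
```

View pics/wrist6.png

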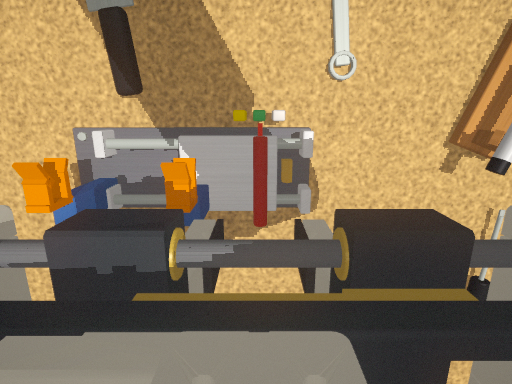

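Run:
```python
from h import *
for n in("scene0","side0"):
    p,d,E,K=load(n);W=cloud(d,E,K)
    q=W[(W[...,2]>57)&(W[...,2]<68)&(W[...,0]>330)&(W[...,0]<620)&(W[...,1]>200)&(W[...,1]<370)&(d>0)]
    vx,vy,x,y=cv2.fitLine(q[:,:2].astype(np.float32),2,0,.01,.01).ravel()
    t=(q[:,0]-x)*vx+(q[:,1]-y)*vy
    a,b=np.percentile(t,[.5,99.5]); m=(t.min()+t.max())/2
    print(n,len(q),a,b,t.min(),t.max(),"centre",x+m*vx,y+m*vy,np.degrees(np.arctan2(vy,vx)))
```

```text
scene0 236 -94.87468683514867 87.40742571448952 -95.39479113932533 87.7928012802737 centre 465.84737985783687 284.0311007820361 -20.739574
side0 150 -86.75584324567971 90.94447090380744 -86.86807966799789 91.5136604382933 centre 462.54693649417544 280.81225469678407 -20.127254
```

>>> send_rows(commands=[[50,[10,30,0],0],[50,[13,40,0],0],[50,[13,40,0],0],[50,[13,40,0],0],[50,[13,40,0],0],[50,[13,40,0],0],[50,[10,30,0],0],[50,[7,24,0],6.8],[50,[0,0,0],6.8],[50,[0,0,0],6.8]])

```text
time_s: 10.7
eef_pos: [463.6, 282.9, 175.6]
orientation: [0.561, 3.091, 0.0]
contact_force: [-0.3, -1.0, 0.8]
width: 0.569
```

>>> send_rows(commands=[[50,[0,0,0],0],[50,[0,0,0],0],[50,[0,0,0],0],[50,[0,0,0],0],[50,[0,0,0],0],[50,[0,0,0],0],[50,[0,0,0],0],[50,[0,0,0],0],[50,[0,0,0],0],[50,[0,0,0],0]])

```text
time_s: 11.7
eef_pos: [463.9, 282.0, 175.1]
orientation: [-0.556, -3.092, 0.0]
contact_force: [0.1, 0.2, -0.2]
width: 0.572
```

Run:
```python
from h import *
from scipy.spatial.transform import Rotation as R
from plant import arm
s=arm.read_state();T=R.from_rotvec(s["orientation"]).as_matrix();print(s["eef_pos"],T.round(3).tolist())
shot("wrist","7");n="wrist7"
p,d,E,K=load(n);W=cloud(d,E,K)
q=W[(W[...,2]>59)&(W[...,2]<68)&(W[...,0]>330)&(W[...,0]<620)&(W[...,1]>200)&(W[...,1]<370)&(d>0)]
vx,vy,x,y=cv2.fitLine(q[:,:2].astype(np.float32),2,0,.01,.01).ravel()
t=(q[:,0]-x)*vx+(q[:,1]-y)*vy; m=(t.min()+t.max())/2
c=np.array([x+m*vx,y+m*vy,55])
print(len(q),t.min(),t.max(),"centre",c,np.degrees(np.arctan2(vy,vx)),np.percentile(q[:,2],95),"tool delta",T.T@(c-s["eef_pos"]),"axis in tool",T.T@[vx,vy,0])
```

```text
[463.94692668 281.98512165 175.14133021] [[-0.937, 0.349, -0.0], [0.349, 0.937, -0.0], [0.0, -0.0, -1.0]]
2286 -73.47198425214464 84.09390184205613 centre [455.35654859 290.04913359  55.        ] -20.698572 64.84451370370402 tool delta [ 10.85637968   4.56660765 120.14177967] axis in tool [-9.99986172e-01 -5.25420412e-03 -4.91687432e-05]
```

View pics/wrist7.png

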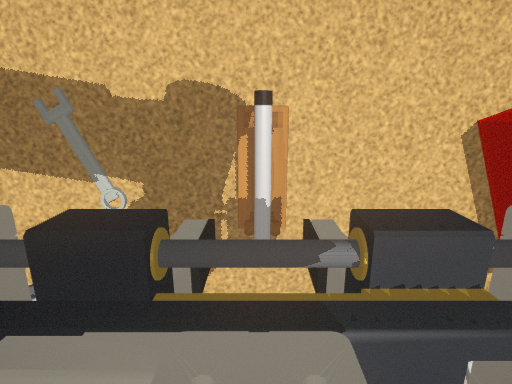

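>>> send_rows(commands=[[50,[0,4.5,20],0],[50,[0,0,30],0],[50,[0,0,30],0],[50,[0,0,30],0],[50,[0,0,25],0],[50,[0,0,15],0],[50,[0,0,10],0],[50,[0,0,6],0],[50,[0,0,4],0],[50,[0,0,0],0]])

```text
time_s: 12.75
eef_pos: [465.7, 286.3, 5.2]
orientation: [0.556, 3.092, 0.0]
contact_force: [0.2, -0.2, -0.0]
width: 0.567
```

Run:
```python
from h import *
from plant import arm
s=arm.read_state();print(s["eef_pos"],s["contact_force"])
shot("side","8");shot("scene","8")
a=cv2.resize(load("side8")[0][110:220,130:280],None,fx=5,fy=5,interpolation=2)
cv2.imwrite("pics/s8c.png",a)
cv2.imwrite("pics/sc8c.png",cv2.resize(load("scene8")[0][100:220,280:420],None,fx=5,fy=5,interpolation=2))
```

```text
[465.6655216  286.33030058   5.24881262] [ 0.21163117 -0.18112284 -0.00119863]
```

View pics/s8c.png

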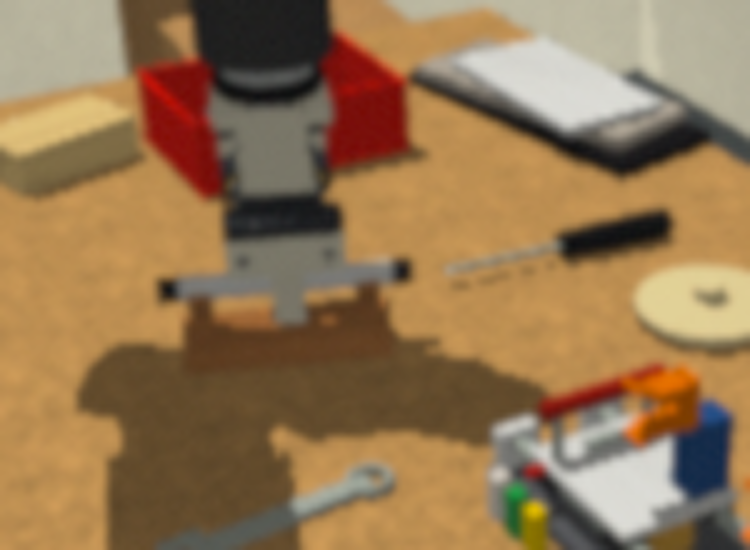

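View pics/sc8c.png

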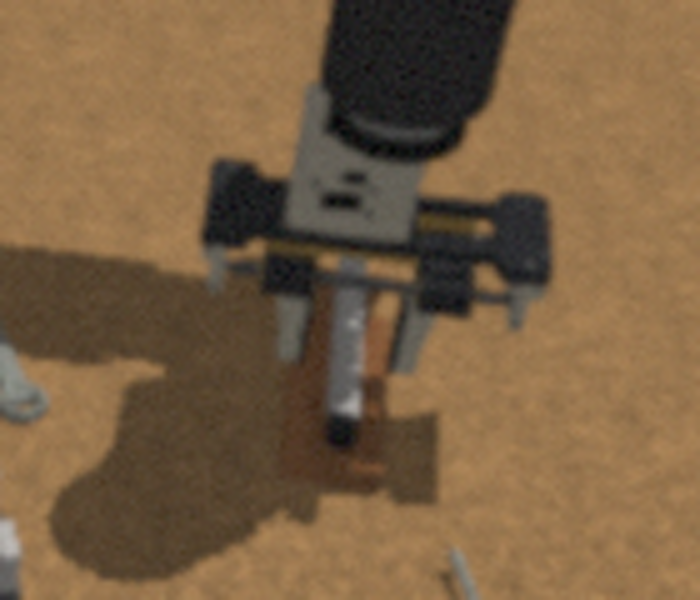

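>>> send_rows(commands=[[10,[0,0,0],0],[10,[0,0,0],0],[10,[0,0,0],0],[10,[0,0,0],0],[10,[0,0,0],0],[10,[0,0,0],0],[10,[0,0,0],0],[10,[0,0,-3],0],[10,[0,0,-7],0],[10,[0,0,-10],0]], squeeze=45)

```text
time_s: 13.85
eef_pos: [465.4, 286.1, 25.5]
orientation: [-0.556, -3.092, 0.001]
contact_force: [0.6, 0.3, -0.7]
width: 0.195
```

>>> send_rows(commands=[[10,[0,0,-20],-8.49],[10,[0,0,-25],-8.49],[10,[0,0,-30],-8.49],[10,[0,0,-25],-8.49],[10,[0,0,-5],-8.49],[10,[0,0,0],-8.49],[10,[0,0,0],-8.49],[10,[0,0,0],-8.49],[10,[0,0,0],-8.49],[10,[0,0,0],-8.49]])

```text
time_s: 14.85
eef_pos: [465.6, 286.4, 131.1]
orientation: [-1.684, 2.651, 0.001]
contact_force: [-0.2, 0.1, -0.9]
width: 0.192
```

>>> send_rows(commands=[[10,[0,0,0],-8.49],[10,[0,0,0],-8.49],[10,[0,0,0],-8.49],[10,[20,-4.5,0],0],[10,[40,0,0],0],[10,[40,0,0],0],[10,[40,0,0],0],[10,[40,0,0],0],[10,[40,0,0],0],[10,[40,0,0],0]])

```text
time_s: 15.85
eef_pos: [469.9, 24.9, 131.3]
orientation: [-2.22, 2.22, -0.001]
contact_force: [1.2, -0.6, 0.5]
width: 0.193
```

>>> send_rows(commands=[[10,[40,0,0],0],[10,[40,0,0],0],[10,[30,-10,0],0],[10,[25,-10,0],0],[10,[15,0,0],0],[10,[6,0,0],0],[10,[0,0,0],0],[10,[0,0,0],0],[10,[0,0,0],0],[10,[0,0,0],0]])

```text
time_s: 16.85
eef_pos: [489.9, -129.1, 130.3]
orientation: [-2.222, 2.221, -0.0]
contact_force: [-0.1, -0.5, -1.2]
width: 0.191
```

```bash
cat >> h.py <<'E'
def staylook(n,zmin=150):
    p,d,E,K=load(n);W=cloud(d,E,K)
E
python3 - <<'E'
from h import *
from scipy.spatial.transform import Rotation as R
from plant import arm
s=arm.read_state();T=R.from_rotvec(s["orientation"]).as_matrix();print(s["eef_pos"],T.round(3).tolist(),s["width"])
for n in("scene","side","wrist"):shot(n,"9")
cv2.imwrite("pics/s9c.png",cv2.resize(load("side9")[0][130:270,190:350],None,fx=4.5,fy=4.2,interpolation=2))
E
```

```text
[ 489.89219508 -129.10923297  130.34142024] [[0.001, -1.0, 0.0], [-1.0, -0.001, 0.0], [-0.0, -0.0, -1.0]] 0.19095242054232506
```

View pics/s9c.png

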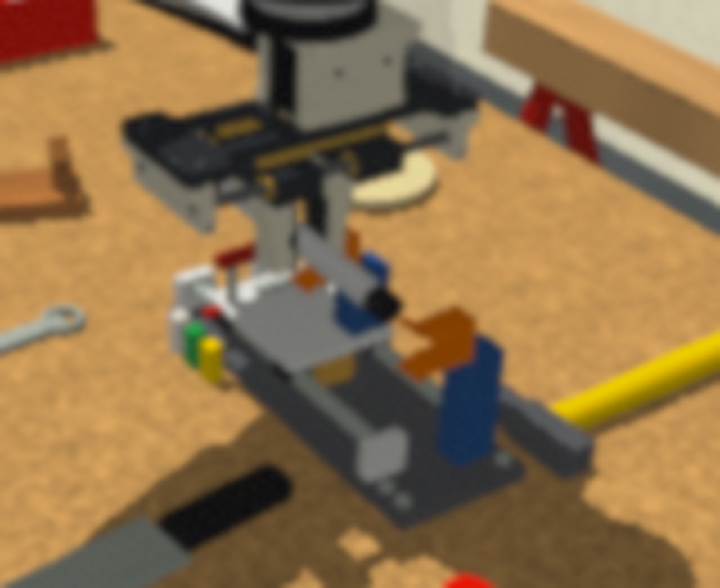

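View pics/wrist9.png

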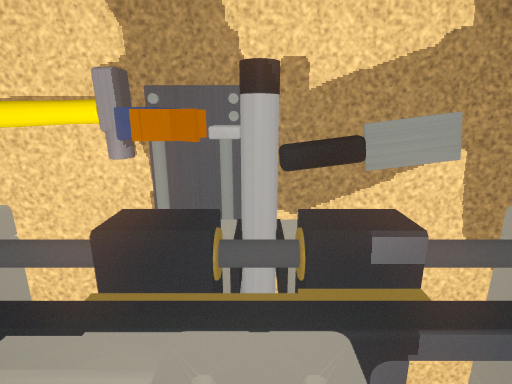

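View pics/scene9.png

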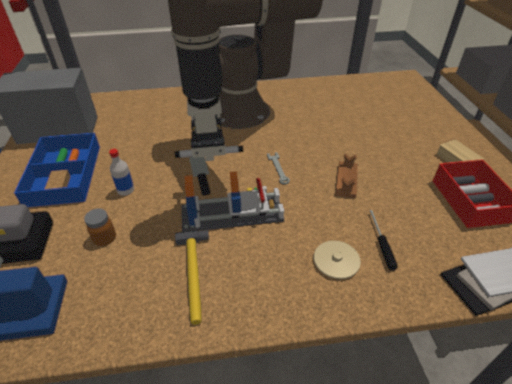

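Run:
```python
from h import *
for n in("wrist9","side9"):
    p,d,E,K=load(n);W=cloud(d,E,K)
    m=(abs(W[...,0]-490)<14)&(W[...,1]>-235)&(W[...,1]<-30)&(abs(W[...,2]-180)<14)&(d>0)&((abs(W[...,1]+130)>25))
    q=W[m];print(n,len(q),q.min(0).round(1),q.max(0).round(1))
    if n=="wrist9":
        # ridge: for y slices, top z and centre x
        for a in range(-225,-140,10):
            t=q[(q[:,1]>=a)&(q[:,1]<a+10)]
            if len(t)>5: print(a,len(t),np.percentile(t[:,2],95).round(1),((t[:,0].min()+t[:,0].max())/2).round(2),t[:,0].min().round(1),t[:,0].max().round(1))
    else:
        for a in range(-225,-30,15):
            t=q[(q[:,1]>=a)&(q[:,1]<a+15)]
            if len(t)>5: print(a,len(t),np.percentile(t[:,2],95).round(1),t[:,0].min().round(1))
report("wrist9")
```

```text
wrist9 5493 [ 481.  -218.9  179.4] [ 499.4 -101.4  191.4]
-225 383 189.8 490.17 481.2 499.1
-215 992 189.8 490.16 481.1 499.2
-205 906 189.7 489.98 481.0 498.9
-195 875 189.6 490.09 481.1 499.1
-185 818 189.6 490.12 481.5 498.7
-175 775 189.7 490.12 481.3 498.9
-165 731 189.7 490.13 481.2 499.1
side9 182 [ 478.3 -220.1  170.5] [498.5 -52.2 190.5]
-225 50 188.4 479.1
-210 34 189.3 479.2
-195 31 189.0 478.3
-180 30 189.0 479.7
-165 21 189.2 478.5
-90 7 185.5 479.5
-60 6 184.7 478.7
  return _methods._mean(a, axis=axis, dtype=dtype,
  ret = um.true_divide(
Traceback (most recent call last):
  File "h.py", line 22, in report
    print(n,"bar y",np.median(t,0).round(1),"z98",np.percentile(b[:,2],95).round(1)); q=r[(r[:,2]<60)&(r[:,2]>38)]; print(" pointer",len(q),q.mean(0).round(1) if len(q) else 0, np.median(q[:,1]) if len(q) else 0)
                                                  ~~~~~~~~~~~~~^^^^^^^^^^^
IndexError: index -1 is out of bounds for axis 0 with size 0
```

>>> send_rows(commands=[[10,[1,0,10],0],[10,[0,0,15],0],[10,[0,0,15],0],[10,[0,0,12],0],[10,[0,0,8],0],[10,[0,0,5],0],[10,[0,0,0],0],[10,[0,0,0],0],[10,[0,0,0],0],[10,[0,0,0],0]], squeeze=50)

```text
time_s: 18.0
eef_pos: [490.2, -130.8, 65.7]
orientation: [-2.22, 2.221, -0.001]
contact_force: [0.4, -0.4, -0.7]
width: 0.189
```

Run:
```python
from h import *
from plant import arm
s=arm.read_state();print(s["eef_pos"],s["contact_force"])
for n in("scene","side","wrist"):shot(n,"10")
cv2.imwrite("pics/s10c.png",cv2.resize(load("side10")[0][170:250,220:320],None,fx=7,fy=7,interpolation=2))
for n in("wrist10","side10"):
    p,d,E,K=load(n);W=cloud(d,E,K)
    m=(abs(W[...,0]-490)<14)&(W[...,1]>-235)&(W[...,1]<-155)&(abs(W[...,2]-115)<14)&(d>0)
    q=W[m];print(n,len(q),q.min(0).round(1),q.max(0).round(1),np.percentile(q[:,2],95))
    h=cv2.cvtColor(p,cv2.COLOR_BGR2HSV);H,S,V=[h[...,i].astype(int) for i in range(3)]
    o=(H>=4)&(H<20)&(S>180)&(V>60)&(W[...,2]>90)&(W[...,2]<150)&(abs(W[...,0]-550)<35)&(W[...,1]<-50)&(W[...,1]>-210)
    q=W[o];print(len(q),q.min(0).round(1),q.max(0).round(1))
    f=q[q[:,0]<532];print("front",len(f),np.histogram(f[:,2],np.arange(90,145,3)))
```

```text
[ 490.20979674 -130.79669635   65.67732497] [ 0.35478237 -0.44937649 -0.69627182]
wrist10 5592 [ 481.  -220.3  114.3] [ 499.3 -155.   126.6] 125.01215331708238
5528 [ 527.5 -199.1   98.7] [ 572.1 -179.2  139. ]
front 801 (array([  0,   0,   2, 207,  14,   0,   0,   0,   0,   0,   0,   0,   0,
         0, 102, 457,  19,   0]), array([ 90,  93,  96,  99, 102, 105, 108, 111, 114, 117, 120, 123, 126,
       129, 132, 135, 138, 141, 144]))
side10 154 [ 478.3 -222.4  107.2] [ 497.1 -156.5  126.6] 124.42715312132594
164 [ 527.  -202.2   99.2] [ 570.7 -179.8  138.7]
front 7 (array([0, 0, 0, 2, 2, 0, 0, 0, 0, 0, 0, 0, 0, 0, 0, 2, 1, 0]), array([ 90,  93,  96,  99, 102, 105, 108, 111, 114, 117, 120, 123, 126,
       129, 132, 135, 138, 141, 144]))
```

View pics/s10c.png

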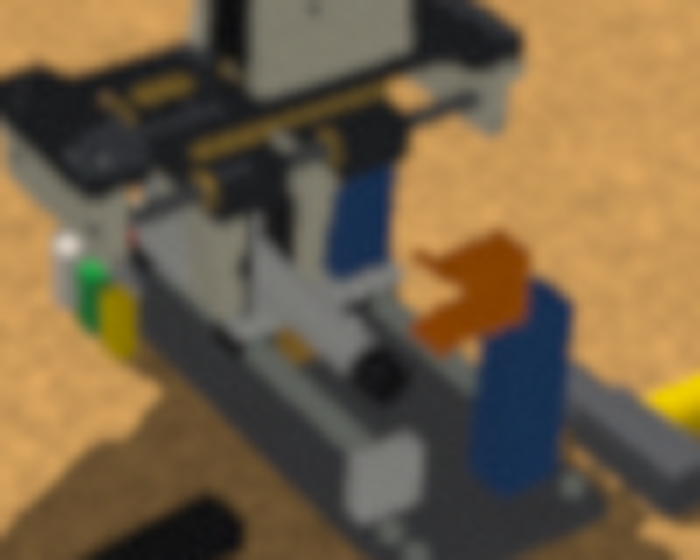

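View pics/wrist10.png

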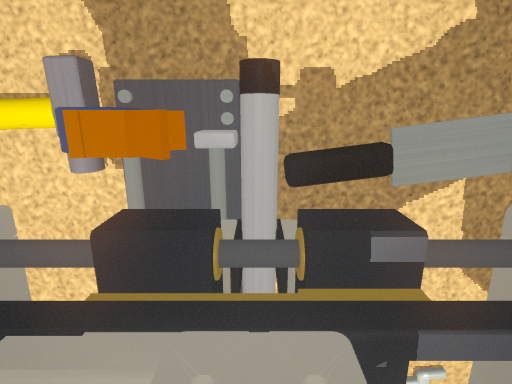

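>>> send_rows(commands=[[10,[0,-10,0.5],0],[10,[0,-12,0],0],[10,[0,-10,0],0],[10,[0,-5,0],0],[10,[0,-4,0],0],[10,[0,-4,0],0],[10,[0,-3,0],0],[10,[0,-3,0],0],[10,[0,-3,0],0],[10,[0,0,0],0]])

```text
time_s: 19.15
eef_pos: [538.0, -131.1, 64.4]
orientation: [2.215, -2.218, -0.011]
contact_force: [-17.9, 3.4, 15.1]
width: 0.19
```

Run:
```python
from h import *
from plant import arm
s=arm.read_state();print(s["eef_pos"],s["contact_force"],s["wrist_torque"])
for n in("side","wrist","scene"):shot(n,"11")
cv2.imwrite("pics/s11c.png",cv2.resize(load("side11")[0][170:250,220:320],None,fx=7,fy=7,interpolation=2))
cv2.imwrite("pics/sc11c.png",cv2.resize(load("scene11")[0][140:250,160:300],None,fx=5,fy=5,interpolation=2))
p,d,E,K=load("wrist11");W=cloud(d,E,K)
h=cv2.cvtColor(p,cv2.COLOR_BGR2HSV);H,S,V=[h[...,i].astype(int) for i in range(3)]
m=(abs(W[...,0]-538)<16)&(W[...,1]>-235)&(W[...,1]<-155)&(abs(W[...,2]-115)<14)&(d>0)&(S<90)
q=W[m]
for a in range(-222,-155,6):
    t=q[(q[:,1]>=a)&(q[:,1]<a+6)]
    if len(t)>5: print(a,len(t),np.percentile(t[:,2],95).round(1),t[:,0].min().round(1),t[:,0].max().round(1))
```

```text
[ 537.97607142 -131.08832445   64.37273373] [-17.88136303   3.36137662  15.05915393] [1.4886013  6.4841973  0.17956848]
-222 65 123.7 530.7 546.8
-216 216 124.4 530.0 547.6
-210 474 124.0 529.8 547.8
-204 404 123.9 530.4 547.8
-180 289 123.8 530.0 547.3
-174 454 123.9 529.8 547.4
-168 452 123.8 530.3 547.5
-162 426 123.8 530.3 547.6
-156 73 124.0 530.3 547.6
```

View pics/s11c.png

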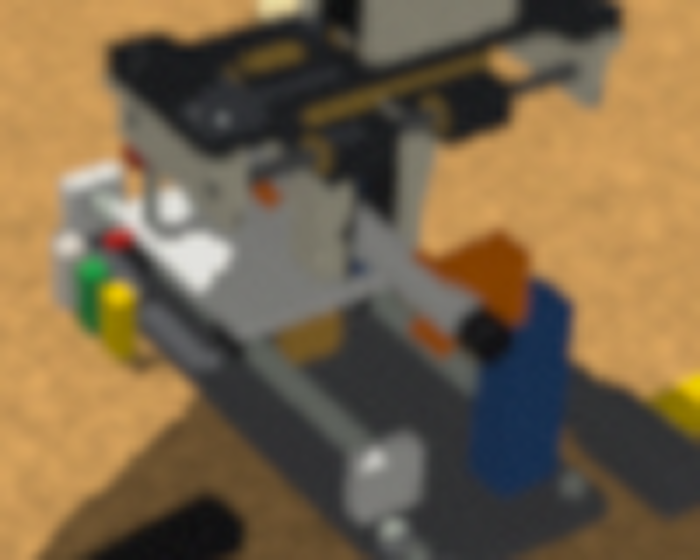

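View pics/wrist11.png

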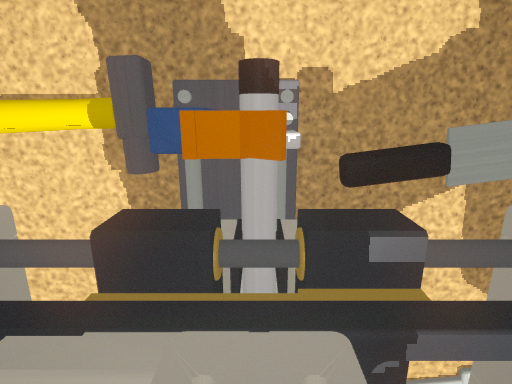

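View pics/sc11c.png

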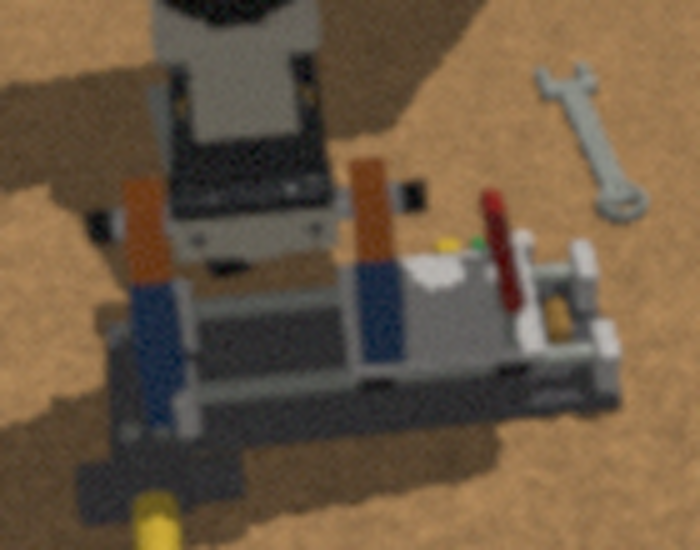

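>>> send_rows(commands=[[10,[0,0,-1],0],[10,[0,0,-0.5],0],[10,[0,-2,0],0],[10,[0,-2,0],0],[10,[0,-1,0],0],[10,[0,-1,0],0],[10,[0,-1,0],0],[10,[0,0,0],0],[10,[0,0,0],0],[10,[0,0,0],0]])

```text
time_s: 20.3
eef_pos: [551.7, -130.7, 66.1]
orientation: [-2.22, 2.221, -0.001]
contact_force: [2.3, 0.1, -7.5]
width: 0.189
```

>>> send_rows(commands=[[10,[0,-1,0.5],0],[10,[0,-1,0],0],[10,[0,-1,0],0],[10,[0,-1,0],0],[10,[0,-1,0],0],[10,[0,0,0],0],[10,[0,0,0],0],[10,[0,0,0],0],[10,[0,0,0],0],[10,[0,0,0],0]])

```text
time_s: 21.3
eef_pos: [555.8, -130.9, 65.7]
orientation: [2.221, -2.222, 0.0]
contact_force: [0.8, 0.3, -1.0]
width: 0.19
```

```bash
cat > st.py <<'E'
from h import *
import sys
def stay(n,x0):
    p,d,E,K=load(n);W=cloud(d,E,K)
    h=cv2.cvtColor(p,cv2.COLOR_BGR2HSV);H,S,V=[h[...,i].astype(int) for i in range(3)]
    m=(abs(W[...,0]-x0)<18)&(W[...,1]>-240)&(W[...,1]<-20)&(abs(W[...,2]-115)<12)&(d>0)&(S<90)
    q=W[m]; print(n,"y range",q[:,1].min().round(1),q[:,1].max().round(1))
    for a in range(-222,-36,6):
        t=q[(q[:,1]>=a)&(q[:,1]<a+6)]
        if len(t)>25: print(a,len(t),np.percentile(t[:,2],95).round(1),t[:,0].min().round(1),t[:,0].max().round(1))
    o=(H>=4)&(H<20)&(S>180)&(V>60)&(W[...,2]>90)&(W[...,2]<150)&(abs(W[...,0]-550)<35)&(W[...,1]<-50)&(W[...,1]>-210)
    for lo,hi in((-205,-175),(-85,-55)):
        c=W[o&(W[...,1]>lo)&(W[...,1]<hi)]
        if len(c): print(" clip",len(c),c.min(0).round(1),c.max(0).round(1),"top z99",np.percentile(c[:,2],99).round(1))
E
python3 - <<'E'
from st import *
from plant import arm
s=arm.read_state();print(s["eef_pos"],s["contact_force"],s["wrist_torque"])
for n in("side","wrist","scene"):shot(n,"12")
cv2.imwrite("pics/s12c.png",cv2.resize(load("side12")[0][170:250,220:320],None,fx=7,fy=7,interpolation=2))
stay("wrist12",553)
E
```

```text
[ 555.79687641 -130.85039453   65.69442643] [ 0.81570225  0.28928134 -0.95171815] [-0.00801259  0.02583203  0.02903373]
wrist12 y range -220.1 -104.9
-222 43 125.5 548.1 564.3
-216 207 125.3 546.9 565.0
-210 454 125.1 547.3 565.1
-204 427 125.0 547.1 564.7
-180 317 125.0 547.3 564.6
-174 462 125.1 547.1 564.8
-168 436 125.0 547.7 564.9
-162 439 125.0 547.6 565.0
-156 420 125.1 547.5 565.1
-150 411 125.0 547.4 565.2
-144 937 125.1 535.6 571.0
-138 38 122.1 542.1 570.0
-126 123 125.0 547.9 564.7
-120 342 125.0 547.5 565.1
-114 330 125.0 547.4 565.2
-108 41 122.5 547.3 565.3
 clip 4961 [ 527.6 -199.1  127.1] [ 571.2 -179.2  138.9] top z99 137.5
```

View pics/s12c.png

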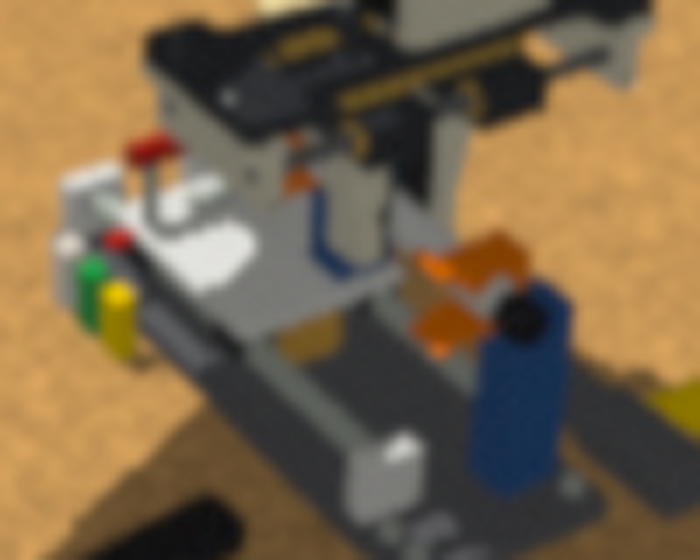

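>>> send_rows(commands=[[10,[0,-1,0],0],[10,[0,-1,0],0],[10,[0,-1,0],0],[10,[0,0,0],0],[10,[0,0,0],0],[10,[0,0,0],0],[10,[0,0,0],0],[10,[0,0,0],0],[10,[0,0,0],0],[10,[0,0,0],0]])

```text
time_s: 22.45
eef_pos: [555.9, -130.9, 65.2]
orientation: [2.218, -2.22, -0.006]
contact_force: [-9.0, 2.3, 5.1]
width: 0.189
```

>>> send_rows(commands=[[10,[0,1.5,0],0],[10,[0,1,0],0],[45,[0,0,0],0],[45,[0,0,0],0],[45,[0,0,0],0],[45,[0,0,0],0],[45,[0,0,0],0],[45,[0,0,0],0],[45,[0,0,0],0],[45,[0,0,0],0]])

```text
time_s: 23.45
eef_pos: [556.3, -130.9, 65.7]
orientation: [-2.221, 2.222, -0.0]
contact_force: [-0.8, -0.3, -0.2]
width: 0.512
```

>>> send_rows(commands=[[45,[0,0,-5],0],[45,[0,0,-15],0],[45,[0,0,-25],0],[45,[0,0,-30],0],[45,[0,0,-30],0],[45,[0,0,-30],0],[45,[-10,20,-20],0],[45,[-20,30,0],0],[45,[0,0,0],0],[45,[0,0,0],0]])

```text
time_s: 24.45
eef_pos: [506.1, -100.5, 221.7]
orientation: [-2.221, 2.22, -0.002]
contact_force: [0.5, -0.5, 0.2]
width: 0.516
```

Run:
```python
from st import *
from plant import arm
s=arm.read_state();print(s["time_s"],s["eef_pos"],s["contact_force"])
for n in("side","wrist","scene"):shot(n,"13")
cv2.imwrite("pics/s13c.png",cv2.resize(load("side13")[0][150:260,190:340],None,fx=5,fy=5,interpolation=2))
cv2.imwrite("pics/sc13c.png",cv2.resize(load("scene13")[0][140:250,160:300],None,fx=5,fy=5,interpolation=2))
for n in("wrist13","side13","scene13"): stay(n,555)
for n in("side13","scene13"):
    try: report(n)
    except Exception as e: print(e)
```

```text
24.45 [ 506.14984302 -100.52007097  221.68168928] [ 0.51362437 -0.5069233   0.16452994]
wrist13 y range -220.0 -39.4
-222 60 124.9 547.6 563.7
-216 107 125.2 547.5 563.9
-210 126 124.8 547.2 564.8
-204 89 124.8 547.4 565.4
-180 95 124.6 547.4 564.2
-174 132 125.0 547.4 564.8
-168 112 124.9 547.4 565.3
-162 122 124.7 547.7 564.3
-156 112 124.4 547.4 564.7
-150 114 124.9 547.4 565.0
-144 115 124.9 547.4 564.1
-138 112 124.7 547.6 564.7
-132 110 124.6 547.7 565.0
-126 107 124.6 547.4 565.2
-120 102 124.7 547.5 564.2
-114 109 124.8 547.4 564.9
-108 104 124.9 547.6 565.5
-102 99 124.7 547.7 564.0
-96 98 124.8 547.3 564.3
-90 102 124.9 547.3 564.6
-84 56 124.5 547.5 571.5
 clip 1141 [ 528.1 -199.1   98.9] [ 571.1 -179.1  138.4] top z99 137.5
 clip 935 [528.4 -81.4  99. ] [571.1 -61.1 138.5] top z99 137.5
side13 y range -222.2 -62.8
 clip 106 [ 529.2 -200.5   99.6] [ 570.1 -179.3  136.7] top z99 134.3
 clip 82 [526.3 -82.9 100.5] [570.3 -60.2 136.1] top z99 135.8
scene13 y range -218.9 -46.0
 clip 112 [ 529.3 -199.7  102.5] [ 573.2 -181.3  136.9] top z99 136.5
 clip 93 [530.  -79.9 102.7] [572.9 -65.7 137.7] top z99 135.9
side13 bar y [537.6  -6.   90.3] z98 90.9
 pointer 6 [503.8  -3.5  45.1] -3.6007161588851204
  y 7 [489.8 -24.7  32.9]
  g 8 [490.8  -2.3  33. ]
  clip 50 [527.5 -82.9 121.1] [570.3 -60.2 134.2]
  clip 67 [ 529.2 -200.5  122.9] [ 570.1 -179.9  136.7]
scene13 bar y [550.3  -2.6  92.4] z98 93.8
 pointer 0 0 0
  y 0 0
  g 1 [489.8  -6.7  32.4]
```

View pics/s13c.png

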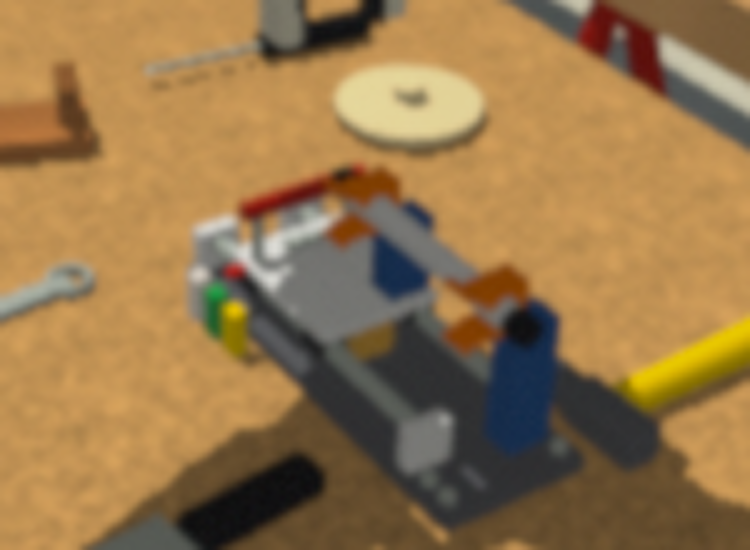

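View pics/wrist13.png

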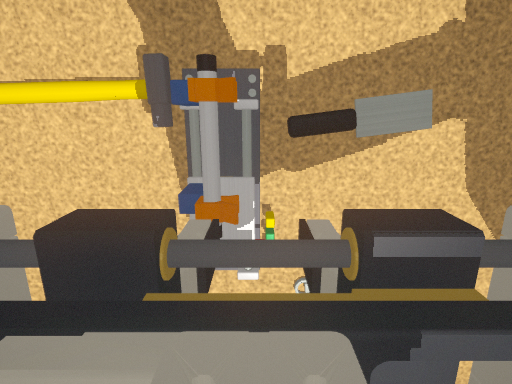

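View pics/sc13c.png

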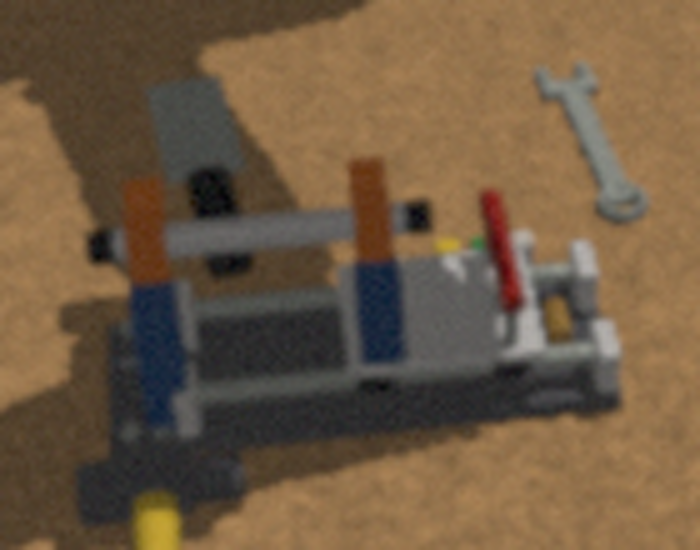

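```bash
python3 -c "
from plant import arm
print(arm.job_done())"
```

```text
the job is handed in; nothing more can be done
None
```

The carriage is locked in the green tab's notch, and the stay is snapped home in both orange clips. I handed the job in at about 24.5 s.

**What I did:** I pinched the release bar, lifted it 19 mm, slid the carriage 62 mm until its pointer was level with the green tab, and let go. I then took the stay from its rest and pressed it into both clips until it stopped at the back walls. Finally I opened the gripper and moved clear.

**Last checks:**
- **Lock:** the bar is back at its locked height (top at about 92 mm). Just after it dropped, the pointer was within about 1.5 mm of the green tab's y. The clips stood 118–119 mm apart, against 118 mm expected for that notch.
- **Stay:** it lies level and parallel to the rail, at the same x (about 556 mm) in both clips. Both upper jaws are at the same height as when they were empty. Each end stands about 20 mm past its clip.
- **Other objects:** the tools and containers show no visible change in the final pictures. I judged this by eye and did not measure them.

**What disagreed or went wrong:**
- **Fingertip offset:** all three cameras showed the real fingertips about 33 mm above the reported TCP. My first pinch therefore closed above the bar without touching it. I corrected for the offset from then on.
- **Side camera offset:** in the final side view the bar and pointer read 1–4 mm lower in y than the tab. I put that down to the few pixels available, since the closer wrist view agreed.
- **First push:** the stay briefly stuck in the clip mouths at about 18 N along x and 15 N upwards. Raising it 1.5 mm freed it.

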